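# Close the salt box at the frying station

### The job

Close the salt box for the night: pick up its loose white slide cover, lay it flat on the box's open deck with the springy tongue leading, and slide it gently home under the rails until the tongue clicks over the ledge at the far end, then let go. Don't ram it against the box and leave the other kitchen things where they are.

Things in the scene. Friction and masses are not known exactly. Their poses are not given: they have to be found in the camera images.
- dock_mid (a point): Mark on the aluminium dock plate (fixed, 312 x 128 x 6 mm), at table height. +x is the closing direction, z up. The steel salt box (245 x 108 mm) stands on it, centred in y but set down by eye, up to 25 mm forward or back in x: that shift is NOT measured; all box lengths along x are for zero shift. Fully closed against its stops, the cover's centre is above this mark, its underside at z = 62 mm.
- lay_mark (a point): Where to lay the cover: 95 mm behind dock_mid (x = -95), at runner height z = 62 mm; axes as the dock. Runners at |y| 34 to 54 mm carry the plate; the deck (x -150 to -50) is 2 mm lower, the open salt well runs from -50 to +50. Side guides 6 mm high stand 47 mm off the middle at x = -130, narrowing to 42 mm at x = -15, then straight to +50.
- ledge_mark (a point): Top of the ledge for zero shift: 70.5 mm ahead of dock_mid, 67.5 mm high. A ramp rises 5.5 mm over x = 54 to 67.5, flat to 73.5, then a sheer drop; the nub falls behind it, with 2 mm of play. Rail lips (x -5 to +50) hang 5.8 mm above the runners, 3.4 mm thick, inward to |y| = 34 mm. Stops 9 mm high at x = 50, |y| over 16 mm, meet the plate's front edge.
- saltbox (a joint): How far the box has been pushed along +x on its silicone feet, m (0 at rest, at most about 0.003 in gentle use). They give about 1 mm per 9 N and spring back. The unmeasured shift of the box is not included.
- cover_mid (a point): Loose white plastic slide cover, about 0.13 kg, flat on the table; the point is over the centre of its plate, 16 mm above its underside. Plate 100 (x) x 80 (y) x 4 mm. Its +x points to the springy tongue, which must lead. Tongue 18 mm wide, from a block at x = 19 to 29 out to x = 82, 7 to 9.5 mm above the underside; a rounded nub hangs from it at x = 78, down to 0.5 mm above the underside.
- cover_post (a point): The cover's grip post, 24 (x) x 30 (y) mm, standing from 4 to 32 mm above the cover's underside; the point is inside it, 25 mm behind the plate's centre and 22 mm above the underside; axes as for the cover. To pinch, or to push from behind.
- tongue (a joint): Bend of the cover's tongue, rad: 0 relaxed, grows as the nub is lifted. Riding over the ledge bends it by about 0.03 to 0.06; it snaps back to 0 when it has clicked. Riding over takes a push of about 4 to 10 N on the cover; a firmer resistance with the tongue relaxed means the end stops. More than 25 N is too rough.
- dock: The dock plate with the box; same origin and axes as dock_mid.

How it is judged:
On the way:
1. the cover lies flat on the deck between the guides, tongue leading, not yet home (x of cover_mid in the frame of saltbox between -0.14 and -0.03 m and z of cover_mid in the frame of saltbox between 0.074 and 0.082 m and y of cover_mid in the frame of saltbox between -0.007 and 0.007 m and x of cover_post in the frame of saltbox below -0.05 m and angle between the x axis of cover_mid and the x axis of saltbox, either way round below 0.15 rad), for 0.1 s.
At the end, for the whole second after the job is handed in: The cover is home under the rails, tongue leading: no more than 5 mm short of the box's end stops and within 4 mm across, on the runners, level within 3 degrees, tongue relaxed (under 0.02 rad) behind the ledge, box sprung back (under 2 mm), cover released and at rest (x of cover_mid in the frame of saltbox between -0.005 and 0.003 m and z of cover_mid in the frame of saltbox between 0.075 and 0.082 m and y of cover_mid in the frame of saltbox between -0.004 and 0.004 m and angle between cover_mid's own z axis and vertical below 0.05 rad and x of cover_post in the frame of saltbox below -0.015 m and value of joint tongue below 0.02 rad and value of joint saltbox below 0.002 m and velocity of joint tongue below 0.2 rad/s and linear speed of cover below 0.01 m/s); the robot touches nothing.
It fails at once if while being slid home (past the first half of its way) the cover presses on the box with more than 25 N (contact force between cover and dock above 25 N and x of cover_mid in the frame of saltbox above -0.04 m).
It fails at once if another kitchen thing is moved by more than 30 mm (distance of any of pepper_jar, spice_jar, mix_bowl, measure_cup, server, spare_plate, tongs from where it was at the start of the episode above 0.03 m).
It also fails if it takes over 48 s, if anything falls off the work surface, if the arm or the gripper's body presses on something with over 40 N, if the wrist force passes 120 N, or if a joint passes its speed limit or range.

### The arm

A 6-joint arm with a two-finger parallel gripper is mounted at the origin on the work surface. World frame = base frame: x ahead of the robot, y to its left, z up, the work surface at z = 0. Lengths are in m, angles in rad, forces in N, time in s.
With the tool pointing down it reaches from about 0.4 to 0.825 m from the base axis. Payload 7 kg.
Tool frame: the origin (TCP) lies at the very end of the fingers, on their centre line; the grasp point (between the pads) lies 19 mm behind it; z points along the fingers, x is the direction in which the jaws open and shut, and the axes are right-handed (so a half turn about z gives the same grasp; the last joint's range is limited). The gripper opens to 88 mm and grips with 3 to 60 N. Pads are 19 mm wide; open, the fingers measure 130 mm over their backs; the gripper's body (78 mm by 193 mm) begins 47 mm behind the grasp point.
Start: joints at [1.452, 0.359, 0.012, 0, -1.224, -0.288], TCP at [0.267, 0.62, 0.227] pointing down, gripper open.
Joint ranges: [-3.07, 3.07], [-1.43, 2.12], [-1.02, 1.25], [-3.03, 1.67], [-3.05, -0], [-3.03, 3.03]. Speed limits (rad/s): [2.39, 2.39, 3.01, 3.14, 3.14, 3.14].

### API

Orientations are given as [roll, pitch, yaw] about the fixed x, y, z axes, in that order (R = Rz(yaw) Ry(pitch) Rx(roll)).
In Python, from station import telemetry, grab_frame, arm, regions_of, pinpoint gives the robot as it stands. The module is installed in compiled form; this text tells all that it offers.
- The arm moves only by the shell command python3 -m inch 'ROWS' [FORCE]. ROWS is text: rows parted by semicolons, each of 7 numbers parted by spaces: the opening, from 0 (shut) to 1 (fully open), then the shift along the world's x, y, z in cm, then the turn, a rotation vector about the world's x, y, z in degrees. A call has 1 to 12 rows; each row is the pose to reach, as a shift and turn from the pose measured when the call began; what a row does not reach only later rows make up. A row lasts 1/8 s, in which the tool goes at most 62.5 mm and 10.7 degrees, less where a joint would pass 70% of its speed; a pose out of reach is approached as far as the arm can. A call with a gripper value outside its range is refused whole. The fingers move at their own pace and stop on an object; FORCE is the grip in N (left out, the last holds). Time passes only in rows, so rows that repeat a pose let the fingers close. It gives the time, the measured TCP pose, the force and the opening at its end, in the units of the state.
- telemetry.get_state(): the state, without advancing time (a new reading comes with each control period).
- grab_frame(name): name is "scene" or "top" or "wrist"; returns a dict with "pixels" (384x512x3 uint8, red, green, blue), "fx", "fy", "cx", "cy" (pixels), "R" (3x3) and "t" (3): a world point X has camera coordinates R X + t. Camera axes: x right, y down, z forward; pixel columns grow to the right and rows downward; lengths in m; the calibration is good to about 2 mm. A picture is of the moment at which its call begins. There is no depth.
- arm.job_done(): hands the job in, once; it reports no verdict.
Trained networks look in the newest picture that a camera, given by its name, has taken for a name from the list of things; names that differ only in an ending like _2 or _b are one class to them, and where a whole thing is asked for, a point or a joint stands for the part that bears it (a point fixed in the world has none). Each returns a list of dicts, best first, with "p" (0 to 1); they miss things now and then, are a little off and sometimes report something else, mostly with a low value. They report only what shows in the picture. A call takes as long as a camera call.
- regions_of(camera, name): "pixels" (384x512 bool, what is visible of it) and "bbox" ([left, top, right, bottom] in pixels, round what is visible of it).
- pinpoint(camera, name): "location" ([column, row] in pixels: a listed point, or the origin of a listed thing).
The state is a dict: "t": time; "q": joint angles; "qd": joint speeds; "joint_efforts": joint torques, N m; "eef_pos": TCP position; "ee_rot": TCP orientation; "force": force on the tool from outside, world axes, zero at the start; "moment": the same for the moment, N m; "width": finger opening in m.
Only numpy, scipy, OpenCV 4.12 (cv2) and the standard library are available. Lean on these libraries where they do the work, as an engineer would, in place of code of your own. Each camera call takes 0.05 s, during which the arm holds its last target. There are 200 camera calls.

## Working session

There is one attempt and no reset: what is moved stays moved. The work goes in short steps, Python scripts to look and compute and a shell command to move; the robot and the scene stay as the last step left them, time stands still between calls to the robot, and variables do not carry over. Pictures are saved under pics/ and viewed, about 8 in all and at most 12, crops included, and the job is handed in when it is done.

```bash
mkdir -p pics
cat > h.py <<'E'
import numpy as np, cv2
from station import telemetry, grab_frame, arm, regions_of, pinpoint
def ray(f,p):
    d=np.array([(p[0]-f['cx'])/f['fx'],(p[1]-f['cy'])/f['fy'],1.]); R=np.array(f['R']);t=np.array(f['t'])
    return -R.T@t, R.T@d/np.linalg.norm(d)
def onz(f,p,z):
    c,d=ray(f,p); return c+d*(z-c[2])/d[2]
def proj(f,X):
    X=np.atleast_2d(X)@np.array(f['R']).T+np.array(f['t']); return np.c_[X[:,0]/X[:,2]*f['fx']+f['cx'],X[:,1]/X[:,2]*f['fy']+f['cy']]
def tri(rs):
    A=0;b=0
    for c,d in rs:
        P=np.eye(3)-np.outer(d,d);A=A+P;b=b+P@c
    return np.linalg.solve(A,b)
def save(f,n,crop=None,s=1):
    im=cv2.cvtColor(np.array(f['pixels']),cv2.COLOR_RGB2BGR)
    if crop: im=im[crop[1]:crop[3],crop[0]:crop[2]]
    cv2.imwrite('pics/'+n+'.png',cv2.resize(im,None,fx=s,fy=s,interpolation=cv2.INTER_CUBIC))
E
python3 - <<'E'
from h import *
np.set_printoptions(precision=4,suppress=True)
F={c:grab_frame(c) for c in('scene','top','wrist')}
ims=[cv2.cvtColor(np.array(F[c]['pixels']),cv2.COLOR_RGB2BGR) for c in('scene','top')]
cv2.imwrite('pics/a.png',cv2.resize(np.vstack(ims),None,fx=.78,fy=.78))
save(F['top'],'top',s=1.5)
for n in['dock_mid','lay_mark','ledge_mark','cover_mid','cover_post','saltbox','dock']:
    rs=[]
    for c in F:
        r=pinpoint(c,n)[:2]
        print(n,c,[(np.round(x['location'],1),round(x['p'],2)) for x in r])
        if r and r[0]['p']>.4 and c!='wrist': rs.append(ray(F[c],r[0]['location']))
    if len(rs)>1: print('   tri',tri(rs))
s=telemetry.get_state();print(s['eef_pos'],s['ee_rot'],s['force'],s['t'])
E
```

```text
dock_mid scene [(array([178.9, 223.7]), 0.77)]
dock_mid top [(array([316.7, 189.5]), 0.94)]
dock_mid wrist []
   tri [ 0.5701 -0.0913 -0.0004]
lay_mark scene [(array([205. , 172.8]), 0.97)]
lay_mark top [(array([312.5, 226. ]), 0.72), (array([155.7, 238.2]), 0.47)]
lay_mark wrist []
   tri [ 0.4804 -0.0652  0.0691]
ledge_mark scene [(array([152.5, 218.1]), 0.67)]
ledge_mark top [(array([332.5, 144.5]), 0.67)]
ledge_mark wrist []
   tri [ 0.6448 -0.1086  0.0669]
cover_mid scene [(array([353.6, 210.1]), 0.66)]
cover_mid top [(array([150.5, 226.1]), 0.7)]
cover_mid wrist []
   tri [0.4806 0.2485 0.0141]
cover_post scene [(array([355.1, 201. ]), 0.85)]
cover_post top [(array([155.3, 240.5]), 0.96)]
cover_post wrist []
   tri [0.4513 0.2441 0.0145]Traceback (most recent call last):
  File "<stdin>", line 10, in <module>
ValueError: it knows: cover_mid, cover_post, dock, dock_mid, lay_mark, ledge_mark
```

View pics/top.png

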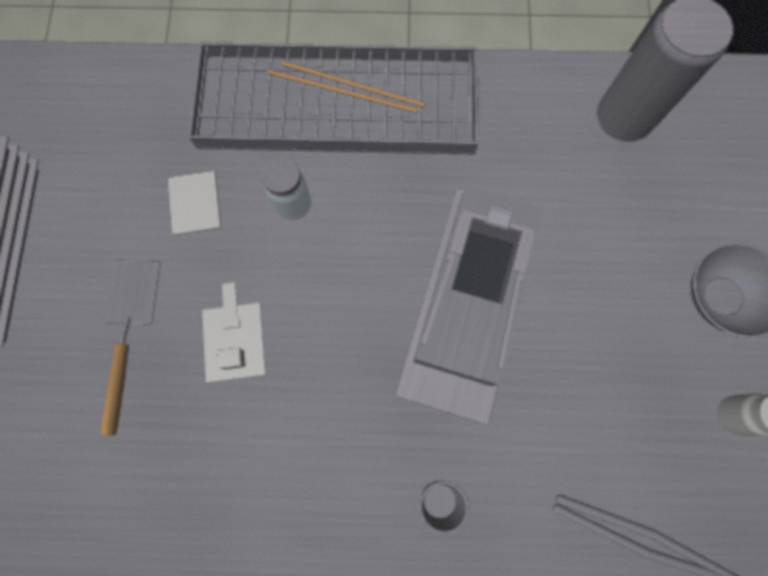

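View pics/a.png

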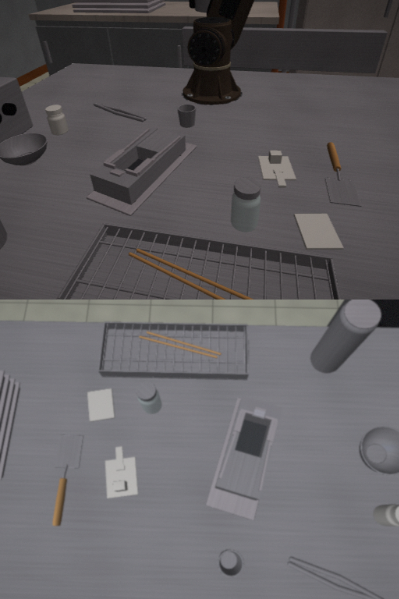

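The top view shows the cover at about (233,342) in the 1.5× picture, with its tongue pointing up the picture (world +x). The box is at about (470,300), yawed about −16°, with bare dock at its near end. Next I'll get the yaws and the wrist-camera offset.

Run:
```python
from h import *
np.set_printoptions(precision=4,suppress=True)
from scipy.spatial.transform import Rotation as Ro
s=telemetry.get_state();print(s['eef_pos'],s['ee_rot'],s['q'],s['width'],s['t'])
f=grab_frame('wrist');c,d=ray(f,(256,192));Rt=Ro.from_euler('xyz',s['ee_rot']).as_matrix()
print('cam in tool',Rt.T@(c-np.array(s['eef_pos'])),Rt.T@d,f['fx'])
t=grab_frame('top')
for n,z in(('cover_mid',.004),('dock',.006)):
    m=regions_of('top',n)[0];print(n,m['p'],m['bbox'])
    cs,_=cv2.findContours(m['pixels'].astype(np.uint8),0,2);k=max(cs,key=cv2.contourArea)[:,0].astype(float)
    W=np.array([onz(t,p,z)[:2] for p in k])
    r=cv2.minAreaRect(W.astype(np.float32)*1000);print(r);print(cv2.boxPoints(r))
```

```text
[0.2671 0.6199 0.2266] [ 3.1416  0.     -1.9776] [ 1.4521  0.3585  0.0119 -0.     -1.2241 -0.2881] 0.08775698850717772 0.9
cam in tool [ 0.0003 -0.0702 -0.1589] [0.0055 0.2644 0.9644] 274.1314745434114
cover_mid 0.92 [132.3, 188.9, 179.3, 254.2]
((494.8002014160156, 248.69041442871094), (133.98789978027344, 80.69059753417969), 9.205438613891602)
[[422.2148 277.7988]
 [435.1233 198.1474]
 [567.3856 219.5821]
 [554.4771 299.2335]]
dock 0.59 [266.3, 124.0, 361.0, 285.0]
((548.8011474609375, -82.11964416503906), (127.58050537109375, 320.6505126953125), 74.50851440429688)
[[ 377.2624 -100.7703]
 [ 686.2637 -186.4145]
 [ 720.3398  -63.469 ]
 [ 411.3386   22.1752]]
```

```bash
python3 -m inch '1 18.6 -37.7 -8 0 0 -57.5;1 18.6 -37.7 -8 0 0 -57.5;1 18.6 -37.7 -8 0 0 -57.5;1 18.6 -37.7 -8 0 0 -57.5;1 18.6 -37.7 -8 0 0 -57.5;1 18.6 -37.7 -8 0 0 -57.5;1 18.6 -37.7 -8 0 0 -57.5;1 18.6 -37.7 -8 0 0 -57.5;1 18.6 -37.7 -8 0 0 -57.5;1 18.6 -37.7 -8 0 0 -57.5'
python3 - <<'E'
from h import *
np.set_printoptions(precision=4,suppress=True)
f=grab_frame('wrist');save(f,'w1',s=1.3)
for n,z in(('cover_mid',.016),('cover_post',.022)):
    for r in pinpoint('wrist',n)[:2]: print(n,r['p'],r['location'],onz(f,r['location'],z))
m=regions_of('wrist','cover_mid')[0];print(m['p'],m['bbox'])
E
```

```text
t: 2.35
eef_pos: [0.453, 0.244, 0.1469]
ee_rot: [3.141, 0.001, -2.98]
force: [0.0, -0.0, 0.4]
width: 0.0876
cover_mid 0.7 [228.3, 181.3] [0.4809 0.2457 0.016 ]
cover_post 0.78 [252.6, 182.4] [0.4549 0.2413 0.022 ]
0.96 [155.0, 145.1, 278.4, 214.0]
```

View pics/w1.png

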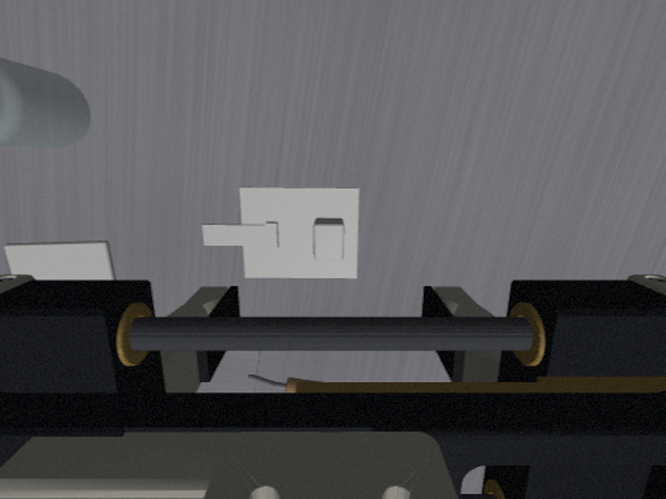

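The cover shows with its tongue to the left (203–265, 235) and its post at (329, 240). The plate edges are level with the jaw axis, so yaw is about 9.3° and the jaws are already aligned. I'll descend and grip the post.

```bash
python3 -m inch '1 .25 -.23 -5 0 0 0;1 .25 -.23 -10 0 0 0;1 .25 -.23 -12.5 0 0 0;1 .25 -.23 -13.6 0 0 0;1 .25 -.23 -14.0 0 0 0;1 .25 -.23 -14.0 0 0 0;0.2 .25 -.23 -14.0 0 0 0;0.2 .25 -.23 -14.0 0 0 0;0.2 .25 -.23 -14.0 0 0 0;0.2 .25 -.23 -14.0 0 0 0;0.2 .25 -.23 -14.0 0 0 0;0.2 .25 -.23 -14.0 0 0 0' 20
```

```text
t: 4.05
eef_pos: [0.4557, 0.2425, 0.008]
ee_rot: [3.14, 0.002, -2.979]
force: [-1.2, -0.3, 0.2]
width: 0.0335
```

```bash
python3 -m inch '0.15 0 0 0 0 0 0;0.15 0 0 0 0 0 0;0.15 0 0 0 0 0 0;0.15 0 0 0 0 0 0;0.15 0 0 0 0 0 0;0.15 0 0 3 0 0 0;0.15 0 0 8 0 0 0;0.15 0 0 12 0 0 0;0.15 0 0 12 0 0 0' 25
```

```text
t: 5.18
eef_pos: [0.4572, 0.2438, 0.1309]
ee_rot: [3.137, 0.007, -2.979]
force: [-0.5, 0.4, -2.0]
width: 0.0239
```

Gripped (24 mm). Next I'll rectify the box views onto the runner plane to read the box shift and the dock axis.

```bash
cat >> h.py <<'E'
D=np.array([.5715,-.0908]);YAW=np.radians(-15.5)
def dk(x,y,z):
    c,s=np.cos(YAW),np.sin(YAW); return np.array([D[0]+c*x-s*y,D[1]+s*x+c*y,z])
def rect(f,z,x0=-180,x1=110,y0=-70,y1=70,k=2.):
    A=np.float32([[x0,y1],[x1,y1],[x1,y0],[x0,y0]])
    src=proj(f,[dk(a/1e3,b/1e3,z) for a,b in A]).astype(np.float32)
    dst=np.float32([[0,0],[(x1-x0)*k,0],[(x1-x0)*k,(y1-y0)*k],[0,(y1-y0)*k]])
    im=cv2.warpPerspective(cv2.cvtColor(np.array(f['pixels']),cv2.COLOR_RGB2BGR),cv2.getPerspectiveTransform(src,dst),(int((x1-x0)*k),int((y1-y0)*k)),flags=cv2.INTER_CUBIC)
    im=cv2.convertScaleAbs(im,alpha=1.6)
    for x in range(x0+(-x0)%50,x1+1,50): cv2.line(im,(int((x-x0)*k),0),(int((x-x0)*k),12),(0,0,255) if x else (0,255,0),1);cv2.line(im,(int((x-x0)*k),int((y1-y0)*k)-12),(int((x-x0)*k),int((y1-y0)*k)),(0,0,255) if x else (0,255,0),1)
    cv2.line(im,(0,int(y1*k)),(int((x1-x0)*k),int(y1*k)),(0,255,0),1)
    return im
E
python3 - <<'E'
from h import *
cv2.imwrite('pics/r1.png',np.vstack([rect(grab_frame('top'),.06),rect(grab_frame('scene'),.06)]))
E
```

```text
(no output)
```

View pics/r1.png

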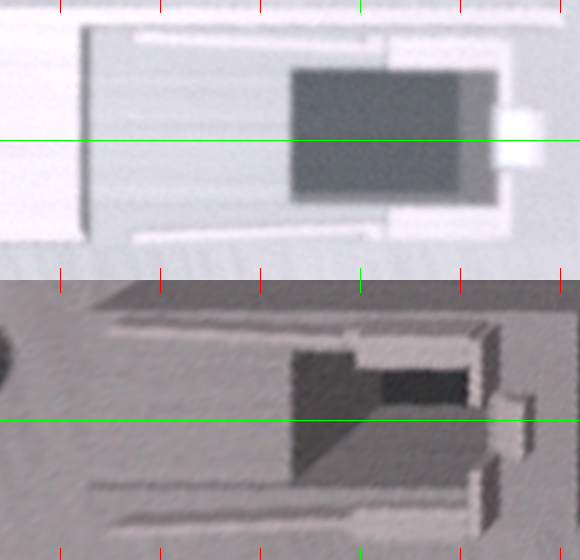

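Reading the rectified view at 2 px/mm, the well's rear edge is at column 291 in both cameras, which is −34.5 mm. The box is therefore about +15.5 mm forward and centred to within 1 mm. I'll lay the cover at box x ≈ −90 mm, hovering first.

```bash
python3 -m inch '0.15 .4 -5 0 0 0 -5;0.15 .7 -11 0 0 0 -10;0.15 1.1 -17 0 0 0 -15;0.15 1.4 -23 0 0 0 -20;0.15 1.7 -28 0 0 0 -24.8;0.15 1.86 -30.73 -1 0 0 -24.8;0.15 1.86 -30.73 -2.5 0 0 -24.8;0.15 1.86 -30.73 -2.5 0 0 -24.8;0.15 1.86 -30.73 -2.5 0 0 -24.8'
python3 - <<'E'
from h import *
f=grab_frame('wrist');save(f,'w2',s=1.3)
s=grab_frame('scene');rs=[]
for n in('cover_mid','cover_post'):
    a=pinpoint('scene',n);b=pinpoint('wrist',n);c=pinpoint('top',n)
    print(n,[(r[0]['location'],r[0]['p']) if r else None for r in(a,b,c)])
    if a and b:
        X=tri([ray(s,a[0]['location']),ray(f,b[0]['location'])]);d=X[:2]-D;print(X,np.cos(YAW)*d[0]+np.sin(YAW)*d[1],-np.sin(YAW)*d[0]+np.cos(YAW)*d[1])
E
```

```text
t: 6.4
eef_pos: [0.4737, -0.065, 0.1022]
ee_rot: [3.14, 0.0, 2.871]
force: [0.5, -0.1, -1.1]
width: 0.0242
cover_mid [([200.2, 162.2], 0.8), ([256.5, 245.5], 0.25), ([132.8, 214.3], 0.61)]
[ 0.47861498 -0.062783    0.09767925] -0.09699404665889937 0.0021755928964208963
cover_post [None, ([255.3, 243.5], 0.67), ([137.3, 226.4], 0.95)]
```

View pics/w2.png

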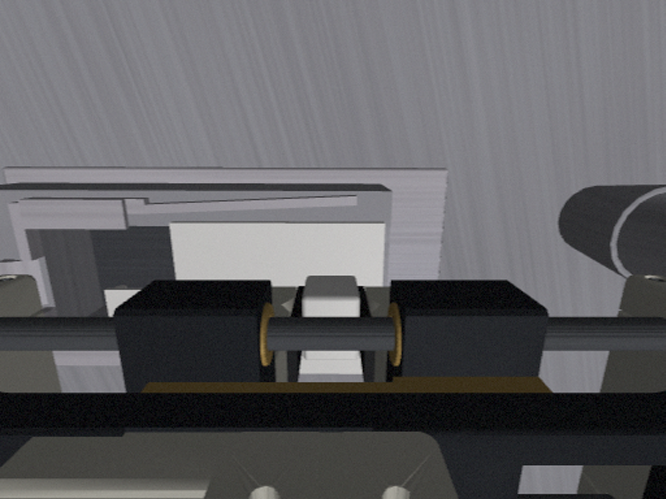

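The wrist view shows the cover's side edge running from (172,222) to (385,222), parallel to the dock edge from (6,168) to (446,169). I'll compute the relative offsets from these.

Run:
```python
from h import *
f=grab_frame('wrist')
def q(n,u,v,z):
    X=onz(f,(u/1.3,v/1.3),z);d=X[:2]-D;print(n,np.round(1e3*np.array([np.cos(YAW)*d[0]+np.sin(YAW)*d[1],-np.sin(YAW)*d[0]+np.cos(YAW)*d[1]]),1))
q('plate front +y',171,222,.098);q('plate rear +y',385,222,.098)
q('dock far y+64',6,167.5,.006);q('dock rear corner y+64',446,169,.006)
q('guide rear end (47,-130)',357,196,.068);q('guide rear bottom',357,206,.062)
q('guide/lip',148,198,.070);q('deck rear +y',389,190,.06)
q('lip start',127,199,.0712)
s=telemetry.get_state();X=np.array(s['eef_pos']);d=X[:2]-D;print('tcp',np.cos(YAW)*d[0]+np.sin(YAW)*d[1],-np.sin(YAW)*d[0]+np.cos(YAW)*d[1],X[2])
```

```text
plate front +y [-26.7 -40.1]
plate rear +y [-126.7  -40.1]
dock far y+64 [126.4 -60.9]
dock rear corner y+64 [-182.   -59.7]
guide rear end (47,-130) [-115.5  -48.5]
guide rear bottom [-116.1  -42.2]
guide/lip [ -3.2 -47.7]
deck rear +y [-134.   -50.9]
lip start [  7.5 -47.4]
tcp -0.10079666307216213 -0.0011239357756727547 0.10279996885371823
```

```bash
python3 -m inch '0.15 -.72 .41 -1 0 0 0;0.15 -.72 .41 -2 0 0 0;0.15 -.72 .41 -2.6 0 0 0;0.15 -.72 .41 -2.8 0 0 0;0.15 -.72 .41 -2.9 0 0 0;0.15 -.72 .41 -2.9 0 0 0'
```

```text
t: 7.6
eef_pos: [0.4671, -0.0608, 0.0739]
ee_rot: [3.139, 0.002, 2.871]
force: [-0.1, -0.2, -1.2]
width: 0.024
```

```bash
python3 -m inch '0.15 0 0 -.1 0 0 0;0.15 0 0 -.2 0 0 0;0.15 0 0 -.2 0 0 0'
```

```text
t: 7.98
eef_pos: [0.467, -0.0608, 0.0719]
ee_rot: [3.139, 0.002, 2.871]
force: [0.2, -0.0, -2.4]
width: 0.0241
```

```bash
python3 -m inch '0.15 0 0 -.1 0 0 0;0.15 0 0 -.1 0 0 0'; python3 -m inch '0.15 0 0 -.1 0 0 0;0.15 0 0 -.1 0 0 0'
```

```text
t: 8.22
eef_pos: [0.4669, -0.0609, 0.0708]
ee_rot: [3.139, 0.002, 2.871]
force: [-0.1, -0.1, -1.4]
width: 0.0239
t: 8.48
eef_pos: [0.4672, -0.0609, 0.0702]
ee_rot: [3.139, 0.002, 2.871]
force: [-1.7, -0.3, 3.8]
width: 0.0239
```

```bash
python3 -m inch '0.4 0 0 0 0 0 0;0.4 0 0 0 0 0 0;0.4 0 0 0 0 0 0;0.4 0 0 .2 0 0 0'
python3 - <<'E'
from h import *
f=grab_frame('wrist');save(f,'w3',s=1.3)
for n in('cover_mid','cover_post'):
    for r in pinpoint('wrist',n)[:1]+pinpoint('scene',n)[:1]: print(n,r['p'],r['location'])
E
```

```text
t: 8.98
eef_pos: [0.467, -0.0609, 0.0721]
ee_rot: [3.14, 0.002, 2.871]
force: [-0.3, 0.4, 0.7]
width: 0.0349
cover_mid 0.8 [200.2, 162.2]
```

View pics/w3.png

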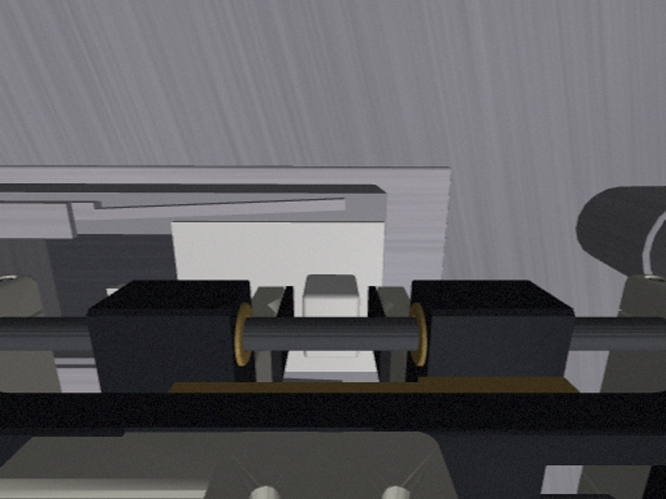

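The cover lies flat and parallel between the guides, with its edge from (172,222) to (383,222) and the guide strip above it at rows 199–212. Its rear edge is level with the deck's rear edge, so the mid is at about −100 mm in the box frame. I'll cage the post loosely and slide.

```bash
python3 -m inch '0.31 0 0 -.2 0 0 0;0.31 0 0 -.2 0 0 0;0.31 .48 -.13 -.2 0 0 0;0.31 .96 -.27 -.2 0 0 0;0.31 1.45 -.4 -.2 0 0 0;0.31 1.93 -.53 -.2 0 0 0;0.31 2.41 -.67 -.2 0 0 0;0.31 2.89 -.8 -.2 0 0 0;0.31 3.37 -.93 -.2 0 0 0;0.31 3.85 -1.07 -.2 0 0 0;0.31 4.34 -1.2 -.2 0 0 0;0.31 4.34 -1.2 -.2 0 0 0' 20
```

```text
t: 10.72
eef_pos: [0.5112, -0.0729, 0.0702]
ee_rot: [3.139, 0.003, 2.871]
force: [-0.2, -0.4, -0.2]
width: 0.0271
```

```bash
python3 -m inch '0.31 .29 -.08 0 0 0 0;0.31 .58 -.16 0 0 0 0;0.31 .87 -.24 0 0 0 0;0.31 1.16 -.32 0 0 0 0;0.31 1.45 -.4 0 0 0 0;0.31 1.64 -.45 0 0 0 0;0.31 1.64 -.45 0 0 0 0'
python3 - <<'E'
from h import *
save(grab_frame('wrist'),'w4',s=1.3)
E
```

```text
t: 11.6
eef_pos: [0.5278, -0.0775, 0.0702]
ee_rot: [3.139, 0.003, 2.871]
force: [-0.5, -0.5, -0.0]
width: 0.0273
```

View pics/w4.png

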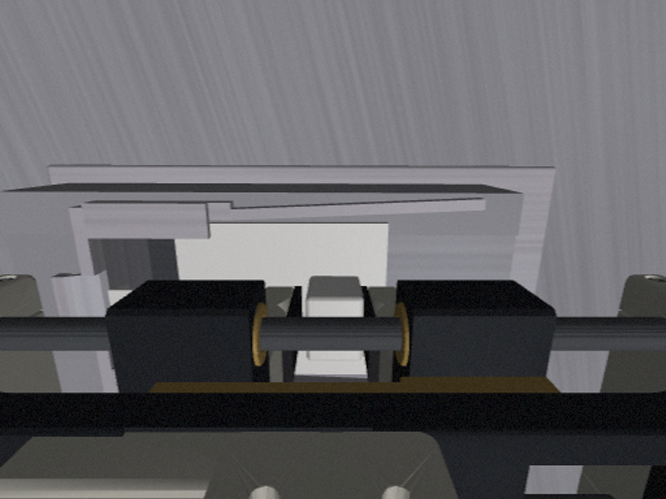

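The plate front (column 177) is now under the lip (its start is at column 210) and about 41 mm short of the stops, so mid ≈ −40 mm. From here I'll go slowly and watch the force.

```bash
python3 -m inch '0.31 .19 -.05 0 0 0 0;0.31 .39 -.11 0 0 0 0;0.31 .58 -.16 0 0 0 0;0.31 .77 -.21 0 0 0 0;0.31 .96 -.27 0 0 0 0;0.31 1.16 -.32 0 0 0 0;0.31 1.35 -.37 0 0 0 0'; python3 -m inch '0.31 .1 -.03 0 0 0 0;0.31 .19 -.05 0 0 0 0;0.31 .29 -.08 0 0 0 0;0.31 .39 -.11 0 0 0 0'
```

```text
t: 12.52
eef_pos: [0.5414, -0.0812, 0.0702]
ee_rot: [3.139, 0.003, 2.871]
force: [-1.3, 0.9, 0.7]
width: 0.0271
t: 13.02
eef_pos: [0.5452, -0.0823, 0.0702]
ee_rot: [3.139, 0.003, 2.871]
force: [-2.7, 0.4, 2.6]
width: 0.0273
```

```bash
for i in 1; do python3 -m inch '0.31 .1 -.03 0 0 0 0;0.31 .19 -.05 0 0 0 0;0.31 .29 -.08 0 0 0 0;0.31 .39 -.11 0 0 0 0'; done; python3 -m inch '0.31 .1 -.03 0 0 0 0;0.31 .19 -.05 0 0 0 0;0.31 .29 -.08 0 0 0 0;0.31 .39 -.11 0 0 0 0'
```

```text
t: 13.52
eef_pos: [0.5489, -0.0835, 0.0702]
ee_rot: [3.139, 0.003, 2.871]
force: [-4.2, 1.6, 3.2]
width: 0.0274
t: 14.02
eef_pos: [0.5526, -0.0846, 0.0701]
ee_rot: [3.139, 0.002, 2.871]
force: [-4.5, 1.0, 3.5]
width: 0.0271
```

```bash
python3 -m inch '0.31 .1 -.03 0 0 0 0;0.31 .19 -.05 0 0 0 0;0.31 .29 -.08 0 0 0 0;0.31 .39 -.11 0 0 0 0'; python3 -m inch '0.31 .1 -.03 0 0 0 0;0.31 .19 -.05 0 0 0 0'; python3 -m inch '0.31 .1 -.03 0 0 0 0;0.31 .19 -.05 0 0 0 0'
```

```text
t: 14.52
eef_pos: [0.5567, -0.0857, 0.0701]
ee_rot: [3.139, 0.002, 2.871]
force: [-3.3, 1.2, 3.3]
width: 0.0273
t: 14.78
eef_pos: [0.5586, -0.0862, 0.0701]
ee_rot: [3.139, 0.002, 2.871]
force: [-4.5, 0.6, 2.9]
width: 0.0272
t: 15.02
eef_pos: [0.5614, -0.0867, 0.0703]
ee_rot: [3.139, 0.004, 2.871]
force: [0.3, 0.2, -0.0]
width: 0.0274
```

The force fell from 4.5 N to 0 as the tool jumped forward, which looks like the click. One small step more will check for the stop.

```bash
python3 -m inch '0.31 .05 -.01 0 0 0 0;0.31 .1 -.03 0 0 0 0'; python3 -m inch '0.31 .05 -.01 0 0 0 0;0.31 .1 -.03 0 0 0 0'
```

```text
t: 15.28
eef_pos: [0.5627, -0.087, 0.0703]
ee_rot: [3.139, 0.004, 2.871]
force: [-0.0, 0.6, 0.2]
width: 0.0273
t: 15.52
eef_pos: [0.5637, -0.0873, 0.0703]
ee_rot: [3.139, 0.004, 2.871]
force: [-1.6, 0.9, 0.6]
width: 0.0272
```

```bash
python3 -m inch '0.31 .05 -.01 0 0 0 0;0.31 .1 -.03 0 0 0 0'; python3 -m inch '0.31 -.15 .04 0 0 0 0;0.31 -.3 .08 0 0 0 0;0.31 -.4 .11 0 0 0 0;0.31 -.5 .14 0 0 0 0'
```

```text
t: 15.78
eef_pos: [0.5643, -0.0875, 0.0702]
ee_rot: [3.139, 0.003, 2.871]
force: [-4.6, 2.8, 2.7]
width: 0.0271
t: 16.27
eef_pos: [0.5595, -0.0861, 0.0703]
ee_rot: [3.139, 0.004, 2.871]
force: [-0.2, 0.0, -0.2]
width: 0.0273
```

```bash
python3 -m inch '0.31 -.05 .01 0 0 0 0;0.31 -.05 .01 0 0 0 0'; python3 -m inch '0.31 -.05 .01 0 0 0 0;0.31 -.05 .01 0 0 0 0'
```

```text
t: 16.52
eef_pos: [0.5591, -0.0859, 0.0703]
ee_rot: [3.139, 0.004, 2.871]
force: [0.7, 0.0, -0.9]
width: 0.027
t: 16.77
eef_pos: [0.5587, -0.0858, 0.0703]
ee_rot: [3.139, 0.004, 2.871]
force: [1.6, -0.9, -0.5]
width: 0.0271
```

The latch holds against a backward pull: force rises to 1.8 N after the 2 mm of play is taken up. I'll centre the fingers on the post, open and lift away.

```bash
python3 -m inch '0.38 .15 -.04 0 0 0 0;0.38 .15 -.04 0 0 0 0;0.38 .15 -.04 0 0 0 0;0.38 .15 -.04 1 0 0 0;0.38 .15 -.04 3 0 0 0;0.38 .15 -.04 7 0 0 0;0.38 -3 5 12 0 0 0;0.38 -6 11 12 0 0 0;0.38 -8 16 12 0 0 0;0.38 -8 20 12 0 0 0;0.38 -8 20 12 0 0 0;0.38 -8 20 12 0 0 0'
python3 - <<'E'
from h import *
D+=np.array([0.,0.])
t=grab_frame('top');s=grab_frame('scene')
cv2.imwrite('pics/r2.png',np.vstack([rect(t,.066),rect(s,.066)]))
for n in('cover_mid','cover_post'):
    a=pinpoint('top',n);b=pinpoint('scene',n)
    if a and b:
        X=tri([ray(t,a[0]['location']),ray(s,b[0]['location'])]);d=X[:2]-D;print(n,a[0]['p'],b[0]['p'],X,np.cos(YAW)*d[0]+np.sin(YAW)*d[1],-np.sin(YAW)*d[0]+np.cos(YAW)*d[1])
E
```

```text
t: 18.27
eef_pos: [0.4786, 0.1142, 0.1908]
ee_rot: [3.139, 0.004, 2.872]
force: [0.4, -0.2, 0.2]
width: 0.0332
cover_mid 0.78 0.67 [ 0.58585419 -0.09097292  0.07641978] 0.013878349294838844 0.003669364029801239
cover_post 0.62 0.63 [ 0.5610018  -0.08480462  0.0805079 ] -0.011718580259295537 0.0029718089966096523
```

View pics/r2.png

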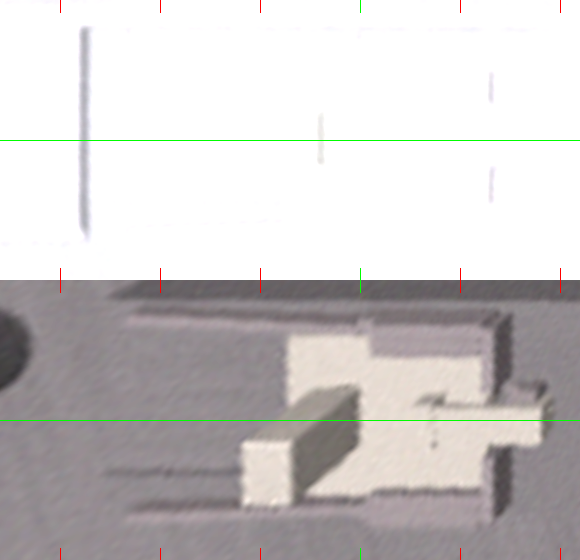

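In the final view the plate runs from column 287 up to the stops at about 485. It is under both lips, with the tongue level over the ledge and its end at about 545. Handing in.

```bash
python3 -c "
from station import arm,telemetry
s=telemetry.get_state();print(s['t'],s['force']);print(arm.job_done())"
```

```text
18.575 [ 0.03185255 -0.20779102 -0.29918313]
the job is handed in; nothing more can be done
None
```

The salt box is closed, and I handed the job in at 18.6 s of the 48 s allowed. I laid the cover flat on the deck with the tongue leading, about 100 mm behind home in the box's frame. I then pushed it along with the fingers caged loosely round the post, let go and moved the arm clear. The hand-in gave no verdict.

- **Click:** the push was about 4.5 N while the tongue rode over the ledge, then dropped to 0 as the cover jumped forward.
- **End stops and latch:** about 2.5 mm further on, resistance rose firmly. At about 6 N I stopped pushing, the highest force I read while sliding. A backward pull met about 1.8 N after roughly the 2 mm of play, so the tongue is holding behind the ledge.
- **Final pictures:** the plate is under both lips and against or nearly against the stops, and the tongue is level. The top and scene cameras put the cover's centre about 1 mm short of the stops.
- **Disagreements:** the box's shift came out between +12.5 and +16 mm depending on the feature; I used about +15 mm. Sideways estimates of the box and cover differed by 2–3 mm between cameras, so the cover being centred within 4 mm rests on the rails, not on a clean measurement.
- **Not checked:** the last top view came out overexposed, so only the scene view shows the closed cover clearly. I took no final measurement of the other kitchen things; no move went near them and no unexpected force showed.

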